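# Twist the lamp holder into the lamp house

### The arm

A 7-joint arm with a two-finger parallel gripper is mounted at the origin on the work surface. World frame = base frame: x ahead of the robot, y to its left, z up, the work surface at z = 0. Lengths are in m, angles in rad, forces in N, time in s.
With the tool pointing down it reaches from about 0.4 to 0.875 m from the base axis. Payload 19.3 kg.
Tool frame: the origin (TCP) lies between the finger pads; the fingertips stand 17 mm ahead of it and the grasp point (between the pads) lies 2 mm behind it; x points along the fingers, y is the direction in which the jaws open and shut, and the axes are right-handed (so a half turn about x gives the same grasp; the last joint's range is limited). The gripper opens to 85 mm and grips with 20 to 120 N. Pads are 22 mm wide; open, the fingers measure 114 mm over their backs; the gripper's body (76 mm by 85 mm) begins 54 mm behind the grasp point. The pads swing forward as they close: fully open they stand 13 mm farther back than shut.
Start: joints at [-1.366, 0.521, -0.036, 1.599, 0.021, 1.021, -0.113], TCP at [0.17, 0.602, 0.248] pointing down, gripper open.
Joint ranges: [-2.91, 2.91], [-0.3, 2.13], [-1.5, 1.42], [0.17, 2.43], [-1.26, 4.41], [0.16, 1.93], [-2.52, 2.52]. Speed limits (rad/s): [1.89, 1.89, 2.39, 2.39, 3.01, 3.01, 3.01].

### API

Orientations are given as [roll, pitch, yaw] about the fixed x, y, z axes, in that order (R = Rz(yaw) Ry(pitch) Rx(roll)).
In Python, from workcell import bot gives the robot as it stands.
- The arm moves only by the shell command python3 -m creep 'ROWS' [FORCE]. ROWS is JSON, a list of rows, each an object of numbers: "wx", "wy", "wz": the turn, a rotation vector about the tool's x, y, z in degrees; "tx", "ty", "tz": the shift along the tool's x, y, z in m; "claw": the closure, from 0 (fully open) to 1 (shut). A call has 1 to 8 rows; each row is the pose to reach, as a shift and turn from the pose measured when the call began, along the tool's axes at that moment; what a row does not reach only later rows make up. A row lasts 1/10 s, in which the tool goes at most 50 mm and 8.59 degrees, less where a joint would pass 70% of its speed; a pose out of reach is approached as far as the arm can. A call with a gripper value outside its range is refused whole. The fingers move at their own pace and stop on an object; FORCE is the grip in N (left out, the last holds). Time passes only in rows, so rows that repeat a pose let the fingers close. It gives the time, the measured TCP pose, the force and the opening at its end, in the units of the state.
- bot.observe(): the state, without advancing time (a new reading comes with each control period).
- bot.grab_frame(name): name is "scene" or "top" or "wrist"; returns the picture (384x512x3 uint8, blue, green, red); there is no depth.
- bot.get_calibration(name): a dict with "fx", "fy", "cx", "cy" (pixels), "R" (3x3) and "t" (3): a world point X has camera coordinates R X + t. Camera axes: x right, y down, z forward; pixel columns grow to the right and rows downward; lengths in m; the calibration is good to about 2 mm. A picture is of the moment at which its call begins: read the wrist's pose just before it. get_calibration takes no time and is no camera call; for the wrist camera it gives the pose at the moment of the call.
- bot.job_done(): hands the job in, once; it reports no verdict.
The state is a dict: "clock": time; "qpos": joint angles; "qd": joint speeds; "joint_efforts": joint torques, N m; "position": TCP position; "tool_rot": TCP orientation; "force": force on the tool from outside, world axes, zero at the start; "moment": the same for the moment, N m; "grip_width": finger opening in m.
Only numpy, scipy, OpenCV 4.12 (cv2) and the standard library are available. Lean on these libraries where they do the work, as an engineer would, in place of code of your own. Each camera call takes 0.05 s, during which the arm holds its last target.

### The job

Pick up the lamp holder by its handle and lower it upright into the round port on top of the lamp house, its two ears passing through the port's two slots, until it rests on the contact plate. Turn it clockwise (seen from above) until you feel its ramps bite under the lugs, then about 12 degrees more so that it is cammed snugly tight but not overtightened, and let go. Do not force or press it hard, and leave the other things on the bench alone.

Things in the scene. Friction and masses are not known exactly. Their poses are not given: they have to be found in the camera images.
- holder_grip (a point): Lamp holder: loose upright steel cartridge, 0.22-0.35 kg. Point: middle of its black handle, on the axis, 71 mm above the underside; z up, x along the handle and through the two ears. Foot 30 mm square, 8 mm high; body dia. 48, up to 48 mm; handle a flat bar 62 long (x), 14 thick (y), from 48 to 82 mm up. Half a turn about z makes no difference.
- holder_ears (a point): Point on the holder's axis 24 mm above its underside, axes as holder_grip. Two ears stand out at +x and -x to dia. 66 mm, each spanning 76 degrees about the axis, about 10 mm thick. Their tops are the ramps: 20 mm above the underside at the clockwise end (seen from above), rising to 30 mm at the other, 0.13 mm a degree.
- port (a point): Centre of the round port in the lamp house's top face, 90 mm above the bench; z up, x along the line through the two slots. Bore dia. 70. Two lugs at +y and -y reach in to dia. 52, each 92 degrees wide, rounded at their ends. Slots at +x and -x, 88 degrees wide: the ears pass with 6 degrees either way and 2 mm round the rim.
- port_low (a point): Point on the port's axis 30 mm below the top face, axes as port: the top of the unloaded contact plate, where the holder's underside comes to rest. The lug ends reach to 21-26 mm above this point (see lamphouse), so the ears turn freely below them at first; the lug ends then bite on the ramps and draw the holder down onto the plate's spring. Friction locks it.
- lamphouse: Lamp house: fixed white box 150 x 150 x 90 mm high, black fins on two sides, a lens barrel on the +x side. Its port is a steel ring with the lugs, screwed in to an unknown height, 0 to 5 mm above the top face: so the ramps first bite anywhere from 15 to 60 degrees of turn. Origin: centre of the underside, below the port; axes as port. Holder against it: never over 60 N.
- contact: Fixed foot, on the bench below the port, of the brass contact plate: 46 mm square, sprung, 9 N/mm, reached down the port. It must end pressed with 7 to 22 N, never over 35 N. Each degree of turn past the first bite adds about 1.2 N. The bite is felt by a gripping hand as a downward pull growing by about 0.6 N a degree if the hand does not follow the holder down (0.13 mm a degree).
- blank: Bystander: round steel blanking plug with a knob, dia. 56, 50 mm high, no ears. Origin: centre of underside.
- tubering: Bystander: black ring, dia. 32, 12 mm high, lying flat.
- mount: Bystander: black square lens mount 60 mm wide, 66 mm high.
- postholder: Bystander: upright black tube, dia. 25 on a 44 mm foot, 78 mm high.
- post: Bystander: steel rod, dia. 13, 100 mm long, lying.
- lensjar: Bystander: glass jar, dia. 50, 60 mm high.
- driver: Bystander: screwdriver 170 mm long, lying.
Mind the look-alikes: they are no part of the job. Leave any red look-alike of the part that bears holder_grip alone. Leave any purple look-alike of the lamphouse alone.

How it is judged:
By the outcome, as a careful person would: the job done as asked, in the order asked, and still so for the second after the job is handed in, with the robot touching nothing.
It also fails if it takes over 72 s, if anything falls off the work surface, if the arm or the gripper's body presses on something with over 40 N, if the wrist force passes 120 N, or if a joint passes its speed limit or range.

## Working session

There is one attempt and no reset: what is moved stays moved. The work goes in short steps, Python scripts to look and compute and a shell command to move; the robot and the scene stay as the last step left them, time stands still between calls to the robot, and variables do not carry over. Pictures are saved under pics/ and viewed, and the job is handed in when it is done.

```bash
ls; mkdir -p pics
python3 - <<'E'
from workcell import bot
import cv2,json
s=bot.observe();print(s)
for n in("scene","top","wrist"):
    c=bot.get_calibration(n);print(n,c)
    cv2.imwrite(f"pics/{n}0.png",bot.grab_frame(n))
E
```

```text
pics
{'clock': 0.0, 'qpos': array([-1.36622871,  0.52199008, -0.03629405,  1.59999918,  0.0212011 ,
        1.02109028, -0.11283045]), 'qd': array([ 0.0003794 ,  0.0004081 ,  0.00029762, -0.00066779, -0.00063073,
       -0.0011567 ,  0.00082233]), 'joint_efforts': array([-1.16666477e-03, -9.27116346e+01,  1.97913520e+00, -3.69923508e+01,
        1.77077658e-02,  8.31539801e-03,  2.91839137e-05]), 'position': array([0.16954516, 0.60124079, 0.24774417]), 'tool_rot': array([-1.48366671,  1.56969432, -1.75850325]), 'force': array([ 0.03373642, -0.02457618, -0.3378665 ]), 'moment': array([-0.05118775, -0.0057003 ,  0.04263331]), 'grip_width': 0.08559981100953223}
scene {'fx': 386.9271443044866, 'fy': 386.9271443044866, 'cx': 253.70922174033313, 'cy': 189.40337599171386, 'R': array([[ 0.18195398,  0.98327694,  0.00769497],
       [ 0.78042987, -0.13964797, -0.60944865],
       [-0.59818221,  0.11689699, -0.7927882 ]]), 't': array([-0.04304776, -0.36770093,  1.41267625])}
top {'fx': 478.92652243748125, 'fy': 478.92652243748125, 'cx': 261.1673847619482, 'cy': 186.2992960482202, 'R': array([[ 0.00938921, -0.99975309,  0.02013962],
       [-0.99747202, -0.01078269, -0.07023747],
       [ 0.07043729, -0.01942924, -0.99732697]]), 't': array([-0.06408576,  0.56049625,  1.6934349 ])}
wrist {'fx': 336.6255982785825, 'fy': 336.6255982785825, 'cx': 252.51867690095253, 'cy': 201.62305803508025, 'R': array([[ 2.71409696e-01,  9.62463674e-01,  6.72851149e-04],
       [ 9.21514545e-01, -2.60063879e-01,  2.88405482e-01],
       [ 2.77754784e-01, -7.76560021e-02, -9.57508133e-01]]), 't': array([-0.6260495 , -0.03694564,  0.37793203])}
```

View pics/scene0.png

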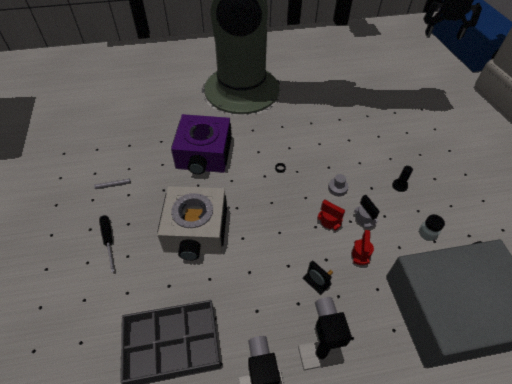

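View pics/top0.png

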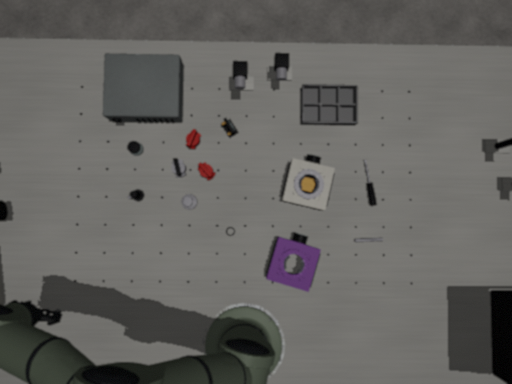

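View pics/wrist0.png

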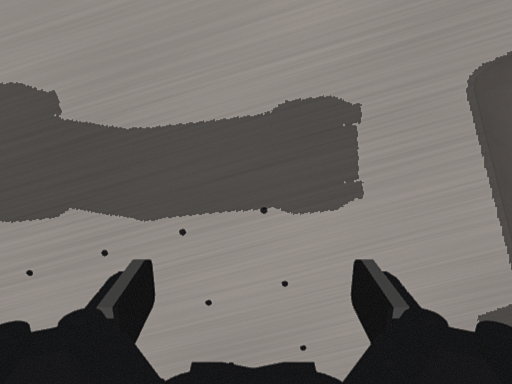

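The candidates for the holder are the grey body with a black handle, top (180,168) / scene (368,211), and red look-alikes at top (193,139) and (206,171). For the house, they are the white box at top (308,184) and the purple one at top (293,263). I'll enlarge the picture to confirm.

Run:
```python
import cv2,numpy as np
t=cv2.imread("pics/top0.png");s=cv2.imread("pics/scene0.png")
a=cv2.resize(t[120:220,110:240],None,fx=4,fy=4,interpolation=cv2.INTER_CUBIC)[:400,:520]
b=cv2.resize(s[160:260,310:390],None,fx=3.4,fy=4,interpolation=cv2.INTER_CUBIC)
cv2.imwrite("pics/c1.png",np.hstack([a,b]))
a=cv2.resize(t[145:220,270:345],None,fx=5.3,fy=5.3,interpolation=cv2.INTER_CUBIC)
b=cv2.resize(s[175:265,150:240],None,fx=4.4,fy=4.4,interpolation=cv2.INTER_CUBIC)
h=min(len(a),len(b));cv2.imwrite("pics/c2.png",np.hstack([a[:h],b[:h]]))
```

```text
(no output)
```

View pics/c1.png

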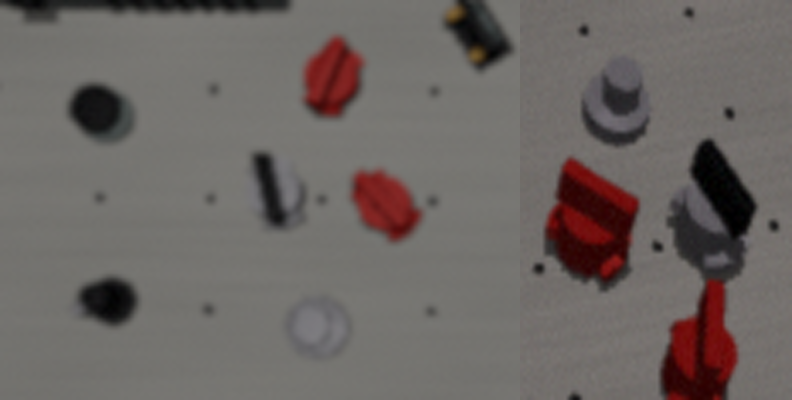

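View pics/c2.png

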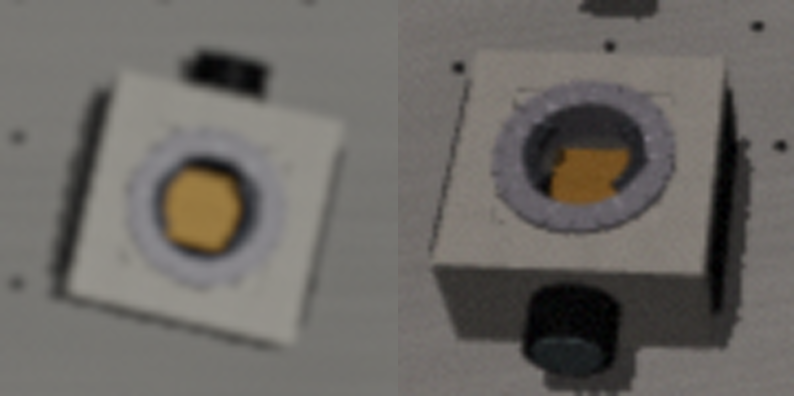

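The grey-bodied holder with the black handle is the real one: it's steel and the others are red. The white house at top (308,184) is the port's. Now I'll measure both from the two fixed views.

```bash
cat > h.py <<'E'
import cv2,numpy as np
from workcell import bot
def ray(c,u,v):
    d=np.array([(u-c['cx'])/c['fx'],(v-c['cy'])/c['fy'],1.])
    R=np.array(c['R']);return -R.T@np.array(c['t']),R.T@d
def plane(c,u,v,z):
    o,d=ray(c,u,v);return o+d*(z-o[2])/d[2]
def tri(obs):
    A=np.zeros((3,3));b=np.zeros(3);L=[]
    for c,u,v in obs:
        o,d=ray(c,u,v);d=d/np.linalg.norm(d);P=np.eye(3)-np.outer(d,d);A+=P;b+=P@o;L.append((o,d))
    X=np.linalg.solve(A,b)
    return X,[float(np.linalg.norm(np.cross(X-o,d))) for o,d in L]
def proj(c,X):
    p=np.array(c['R'])@X+np.array(c['t']);return c['fx']*p[0]/p[2]+c['cx'],c['fy']*p[1]/p[2]+c['cy']
def blobs(m,amin=10):
    n,l,s,ce=cv2.connectedComponentsWithStats(m.astype(np.uint8))
    return [(i,s[i].tolist(),ce[i].round(1).tolist()) for i in range(1,n) if s[i][4]>=amin],l
E
python3 - <<'E'
from h import *
t=cv2.imread("pics/top0.png");s=cv2.imread("pics/scene0.png")
ct,cs=bot.get_calibration("top"),bot.get_calibration("scene")
def dark(im,x0,y0,x1,y1,th):
    m=np.zeros(im.shape[:2],bool);m[y0:y1,x0:x1]=im[y0:y1,x0:x1].max(2)<th
    b,l=blobs(m);r=[]
    for i,st,ce in b:
        ys,xs=np.where(l==i);print(st,ce,cv2.minAreaRect(np.c_[xs,ys].astype(np.float32)));r.append(ce)
    return r
a=dark(t,165,150,195,185,50);b=dark(s,355,190,385,230,25)
X=tri([(ct,*a[0]),(cs,*b[0])]);print("handle",X)
# port: ring edge mask
for im,c,box in((t,ct,(285,160,330,205)),(s,cs,(170,190,218,236))):
    x0,y0,x1,y1=box;h=cv2.cvtColor(im,cv2.COLOR_BGR2HSV)
    m=np.zeros(im.shape[:2],bool);q=im[y0:y1,x0:x1].astype(int);m[y0:y1,x0:x1]=(q[...,0]-q[...,2])>4
    b,l=blobs(m,30);print(b)
    i=max(b,key=lambda k:k[1][4])[0]
    cn,_=cv2.findContours((l==i).astype(np.uint8),cv2.RETR_EXTERNAL,cv2.CHAIN_APPROX_NONE)
    e=cv2.fitEllipse(max(cn,key=len));print(e)
    if im is t: et=e
    else: es=e
print("ring",tri([(ct,*et[0]),(cs,*es[0])]))
E
```

```text
[174, 159, 7, 17, 58] [176.9, 166.9] ((176.89044189453125, 167.0252685546875), (16.939416885375977, 3.3728928565979004), 77.00537872314453)
[361, 196, 18, 24, 209] [369.4, 207.1] ((369.5140380859375, 206.7980194091797), (24.033308029174805, 9.803058624267578), 55.304847717285156)
handle (array([0.62280222, 0.23709813, 0.0635619 ]), [0.0003088109344026583, 0.00030881093440270855])
[]Traceback (most recent call last):
  File "<stdin>", line 17, in <module>
ValueError: max() iterable argument is empty
```

Run:
```python
from h import *
t=cv2.imread("pics/top0.png");s=cv2.imread("pics/scene0.png")
ct,cs=bot.get_calibration("top"),bot.get_calibration("scene")
print(t[184,288:330].tolist()); print(s[212,168:222].tolist())
for (u,v) in((308,184),(169,177),(186,173)): pass
print(plane(ct,308.5,184.5,.09),plane(cs,193,210.5,.09))
# handle ends: top
for e in ((174.9,158.9),(178.8,175)): print(plane(ct,*e,.075))
s0=bot.observe();c=bot.get_calibration("wrist");
from scipy.spatial.transform import Rotation as Ro
R=Ro.from_euler('xyz',s0['tool_rot']).as_matrix();print(R.round(3))
o,_=ray(c,0,0);print("cam in tool",R.T@(o-s0['position']), (R.T@np.array(c['R']).T).round(3))
```

```text
[[140, 146, 148], [139, 145, 147], [139, 145, 147], [139, 145, 147], [138, 144, 146], [133, 137, 139], [131, 130, 132], [132, 128, 130], [136, 132, 133], [132, 128, 130], [116, 112, 112], [87, 83, 82], [66, 73, 81], [63, 95, 117], [63, 115, 144], [65, 121, 152], [64, 119, 150], [64, 119, 150], [64, 119, 150], [65, 120, 150], [64, 120, 150], [65, 119, 150], [64, 119, 149], [65, 119, 150], [66, 121, 151], [63, 117, 148], [50, 98, 126], [33, 58, 77], [43, 41, 43], [62, 58, 56], [88, 84, 85], [117, 113, 114], [133, 129, 131], [136, 132, 134], [134, 130, 132], [134, 133, 134], [135, 138, 140], [136, 143, 144], [137, 143, 145], [137, 143, 145], [137, 144, 146], [134, 141, 143]]
[[114, 120, 126], [118, 124, 128], [115, 121, 126], [106, 105, 110], [102, 98, 103], [101, 95, 99], [101, 94, 97], [98, 93, 99], [102, 96, 101], [108, 100, 105], [74, 70, 72], [46, 42, 41], [33, 30, 29], [34, 31, 31], [39, 38, 39], [46, 48, 51], [45, 51, 54], [32, 48, 59], [20, 49, 68], [30, 68, 100], [37, 82, 115], [33, 78, 115], [35, 83, 117], [33, 78, 116], [36, 80, 116], [34, 81, 116], [38, 83, 116], [33, 77, 113], [32, 76, 113], [31, 79, 112], [35, 79, 114], [33, 80, 114], [34, 79, 113], [34, 66, 92], [35, 45, 56], [35, 34, 36], [40, 38, 36], [45, 42, 45], [77, 72, 74], [97, 91, 97], [103, 98, 102], [102, 96, 100], [100, 92, 98], [98, 92, 97], [75, 73, 77], [107, 113, 118], [117, 125, 131], [115, 121, 128], [119, 125, 131], [118, 124, 130], [113, 120, 126], [115, 122, 126], [117, 122, 126], [100, 103, 110]]
[ 0.56416213 -0.21987226  0.09      ] [ 0.57051111 -0.21800843  0.09      ]
[0.64920286 0.24252738 0.075     ]
[0.59334148 0.22785668 0.075     ]
[[-0.     0.271  0.962]
 [-0.001  0.962 -0.271]
 [-1.    -0.001  0.   ]]
cam in tool [-0.1251373   0.00094584 -0.07362458] [[-0.002 -0.288  0.958]
 [ 1.    -0.     0.002]
 [-0.     0.958  0.288]]
```

```bash
python3 -m creep '[{"ty":-0.019,"tz":0.045,"wx":-3},{"ty":-0.038,"tz":0.09,"wx":-6},{"ty":-0.057,"tz":0.135,"wx":-9},{"ty":-0.077,"tz":0.18,"wx":-12},{"ty":-0.096,"tz":0.225,"wx":-15},{"ty":-0.115,"tz":0.27,"wx":-18},{"ty":-0.134,"tz":0.31,"wx":-21},{"ty":-0.15,"tz":0.35,"wx":-24}]'
python3 - <<'E'
from h import *
from scipy.spatial.transform import Rotation as Ro
s=bot.observe();R=Ro.from_euler('xyz',s['tool_rot']).as_matrix();print(s['qpos'],s['force'],R.round(3),R.T@(np.array([.622,.236,.2])-s['position']))
E
```

```text
[-1.36618456  0.52183472 -0.03629117  1.59985432  0.02114632  1.02108251
 -0.11280617] [-0.69228451 -0.58081506 -0.18659204] [[-0.     0.271  0.962]
 [-0.001  0.962 -0.271]
 [-1.    -0.001  0.   ]] [ 0.0480881  -0.22876339  0.5346008 ]$[0]: bad value
```

```bash
python3 -m creep '[{"wx":-3,"wy":0,"wz":0,"tx":0,"ty":-0.019,"tz":0.045,"claw":0},{"wx":-6,"wy":0,"wz":0,"tx":0,"ty":-0.038,"tz":0.09,"claw":0},{"wx":-9,"wy":0,"wz":0,"tx":0,"ty":-0.057,"tz":0.135,"claw":0},{"wx":-12,"wy":0,"wz":0,"tx":0,"ty":-0.077,"tz":0.18,"claw":0},{"wx":-15,"wy":0,"wz":0,"tx":0,"ty":-0.096,"tz":0.225,"claw":0},{"wx":-18,"wy":0,"wz":0,"tx":0,"ty":-0.115,"tz":0.27,"claw":0},{"wx":-21,"wy":0,"wz":0,"tx":0,"ty":-0.134,"tz":0.31,"claw":0},{"wx":-24,"wy":0,"wz":0,"tx":0,"ty":-0.15,"tz":0.35,"claw":0}]'
cat > st.py <<'E'
from h import *
import sys
from scipy.spatial.transform import Rotation as Ro
s=bot.observe();R=Ro.from_euler('xyz',s['tool_rot']).as_matrix()
print("t",round(s['clock'],2),"q",s['qpos'].round(3),"F",s['force'].round(2),"M",s['moment'].round(3),"w",round(s['grip_width'],4))
print("p",s['position'].round(4),"y-yaw",round(float(np.degrees(np.arctan2(R[1,1],R[0,1]))),2),"x",R[:,0].round(4))
if len(sys.argv)>3: print("to go (tool)",(R.T@(np.array(sys.argv[1:4],float)-s['position'])).round(4))
E
python3 st.py .622 .236 .2
```

```text
clock: 0.95
position: [0.467, 0.3602, 0.248]
tool_rot: [-1.992, 1.57, -1.846]
force: [-0.1, 1.2, 0.3]
grip_width: 0.0853
t 0.95 q [-0.711  0.466 -0.066  1.694  0.036  0.983  0.927] F [-0.13  1.19  0.26] M [0.037 0.036 0.054] w 0.0853
p [0.467  0.3602 0.248 ] y-yaw 98.35 x [-3.0e-04 -1.1e-03 -1.0e+00]
to go (tool) [ 0.0481 -0.1453  0.1354]
```

```bash
python3 -m creep '[{"wx":-2,"wy":0,"wz":0,"tx":0.005,"ty":-0.03,"tz":0.028,"claw":0},{"wx":-3,"wy":0,"wz":0,"tx":0.01,"ty":-0.06,"tz":0.056,"claw":0},{"wx":-4,"wy":0,"wz":0,"tx":0.02,"ty":-0.09,"tz":0.084,"claw":0},{"wx":-5,"wy":0,"wz":0,"tx":0.03,"ty":-0.12,"tz":0.11,"claw":0},{"wx":-6.7,"wy":0,"wz":0,"tx":0.035,"ty":-0.145,"tz":0.135,"claw":0},{"wx":-6.7,"wy":0,"wz":0,"tx":0.035,"ty":-0.145,"tz":0.135,"claw":0},{"wx":-6.7,"wy":0,"wz":0,"tx":0.035,"ty":-0.145,"tz":0.135,"claw":0}]'
python3 - <<'E'
from h import *
import pickle
c=bot.get_calibration("wrist");im=bot.grab_frame("wrist")
cv2.imwrite("pics/w1.png",im);pickle.dump((c,bot.observe()),open("w1.pkl","wb"))
E
python3 st.py
```

```text
clock: 1.65
position: [0.6217, 0.2357, 0.2124]
tool_rot: [-2.601, 1.569, -2.34]
force: [-0.4, -0.0, 0.3]
grip_width: 0.0856
t 1.7 q [-0.415  0.622 -0.061  1.518  0.042  1.005  1.346] F [-0.86  0.38 -0.63] M [ 0.019 -0.048 -0.052] w 0.0857
p [0.6211 0.2367 0.2128] y-yaw 105.05 x [-1.1e-03 -8.0e-04 -1.0e+00]
```

View pics/w1.png

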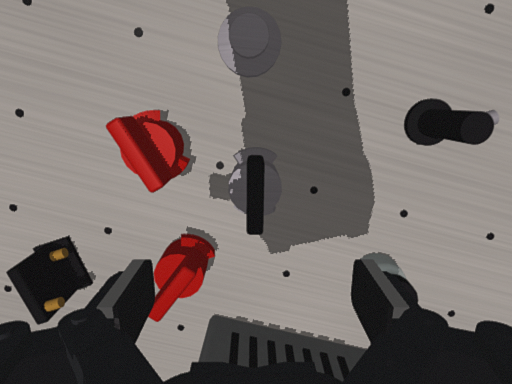

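The holder's black handle runs (255,155)–(255,235), nearly upright in the image. Red ones are at (150,150) and (184,270), the blank at (250,40).

```bash
cat > hm.py <<'E'
from h import *
import pickle
def handle(k,box,th=30):
    im=cv2.imread(f"pics/{k}.png");c,s=pickle.load(open(f"{k}.pkl","rb"))
    x0,y0,x1,y1=box;m=np.zeros(im.shape[:2],bool);m[y0:y1,x0:x1]=im[y0:y1,x0:x1].max(2)<th
    b,l=blobs(m,100);i=max(b,key=lambda k:k[1][4]);print(i)
    ys,xs=np.where(l==i[0]);r=cv2.minAreaRect(np.c_[xs,ys].astype(np.float32));p=cv2.boxPoints(r)
    p=p[np.argsort(p[:,1])];print(r)
    return c,s,p[:2].mean(0),p[2:].mean(0),p   # near, far end mid
E
python3 - <<'E'
from hm import *
c,s,n,f,p=handle("w1",(225,140,290,250))
for z in(.082,):
    N,F=plane(c,*n,z),plane(c,*f,z);d=F-N
    print(N,F,(N+F)/2,np.linalg.norm(d),np.degrees(np.arctan2(d[1],d[0])))
    print([plane(c,*q,z).round(4) for q in p])
ct,cs=bot.get_calibration("top"),bot.get_calibration("scene")
E
python3 -m creep '[{"wx":0,"wy":0,"wz":0,"tx":0.03,"ty":0.0,"tz":-0.02,"claw":0.4},{"wx":0,"wy":0,"wz":0,"tx":0.05,"ty":0.0,"tz":-0.035,"claw":0.4},{"wx":0,"wy":0,"wz":0,"tx":0.05,"ty":0.0,"tz":-0.035,"claw":0.4},{"wx":0,"wy":0,"wz":0,"tx":0.05,"ty":0.0,"tz":-0.035,"claw":0.4}]'
python3 - <<'E'
from h import *
import pickle
c=bot.get_calibration("wrist");im=bot.grab_frame("wrist")
cv2.imwrite("pics/w2.png",im);pickle.dump((c,bot.observe()),open("w2.pkl","wb"))
E
python3 st.py
```

```text
(1, [247, 156, 17, 78, 1267], [254.8, 194.0])
((255.0, 194.5), (77.0, 16.0), 90.0)
[0.58957313 0.23023459 0.082     ] [0.65042672 0.24663856 0.082     ] [0.61999992 0.23843657 0.082     ] 0.06302578492048465 15.086320028701323
[array([0.5911, 0.2243, 0.082 ]), array([0.588 , 0.2361, 0.082 ]), array([0.6487, 0.2529, 0.082 ]), array([0.6521, 0.2403, 0.082 ])]
clock: 2.1
position: [0.587, 0.2287, 0.1635]
tool_rot: [-2.999, 1.57, -2.735]
force: [0.3, -0.4, -0.6]
grip_width: 0.0514
t 2.15 q [-0.422  0.624 -0.065  1.657  0.05   0.861  1.328] F [-0.19  0.43 -0.55] M [ 0.01  -0.004  0.019] w 0.0514
p [0.5877 0.2287 0.1639] y-yaw 105.11 x [ 3.e-04  0.e+00 -1.e+00]
```

View pics/w2.png

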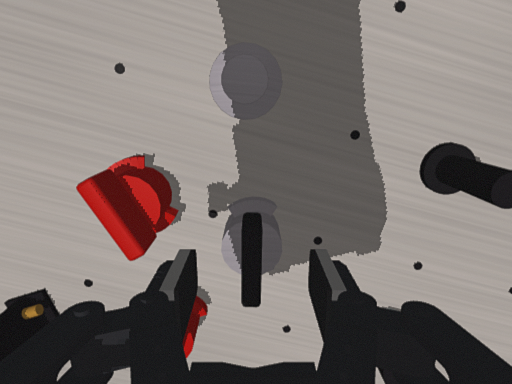

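```bash
python3 - <<'E'
from hm import *
c1,s1,n1,f1,p=handle("w1",(225,140,290,250))
c2,s2,n2,f2,p=handle("w2",(225,195,290,312))
print("near",tri([(c1,*n1),(c2,*n2)]),"far",tri([(c1,*f1),(c2,*f2)]))
z=.082;N,F=plane(c2,*n2,z),plane(c2,*f2,z);d=F-N
print((N+F)/2,np.linalg.norm(d),np.degrees(np.arctan2(d[1],d[0])))
E
python3 st.py .62 .2383 .073
```

```text
(1, [247, 156, 17, 78, 1267], [254.8, 194.0])
((255.0, 194.5), (77.0, 16.0), 90.0)
(1, [242, 213, 20, 93, 1726], [251.1, 258.4])
((251.5, 259.0), (92.0, 19.0), 90.0)
near (array([0.5945377 , 0.23153464, 0.0494686 ]), [0.0002676030800272389, 0.0002676030800273362]) far (array([0.65091433, 0.24664751, 0.08081731]), [0.00012672999639057734, 0.00012672999639047735])
[0.61706283 0.23739729 0.082     ] 0.06858745313705125 15.080720847859183
t 2.15 q [-0.422  0.624 -0.065  1.657  0.05   0.861  1.328] F [-0.19  0.43 -0.55] M [ 0.01  -0.004  0.019] w 0.0514
p [0.5877 0.2287 0.1639] y-yaw 105.11 x [ 3.e-04  0.e+00 -1.e+00]
to go (tool) [0.0909 0.0009 0.0337]
```

```bash
python3 -m creep '[{"wx":0,"wy":0,"wz":0,"tx":0.01,"ty":0.001,"tz":0.025,"claw":0.4},{"wx":0,"wy":0,"wz":0,"tx":0.03,"ty":0.001,"tz":0.035,"claw":0.4},{"wx":0,"wy":0,"wz":0,"tx":0.055,"ty":0.001,"tz":0.035,"claw":0.4},{"wx":0,"wy":0,"wz":0,"tx":0.08,"ty":0.001,"tz":0.035,"claw":0.4},{"wx":0,"wy":0,"wz":0,"tx":0.093,"ty":0.001,"tz":0.035,"claw":0.4},{"wx":0,"wy":0,"wz":0,"tx":0.093,"ty":0.001,"tz":0.035,"claw":0.4}]'
python3 - <<'E'
from h import *
import pickle
c=bot.get_calibration("wrist");im=bot.grab_frame("wrist")
cv2.imwrite("pics/w3.png",im);pickle.dump((c,bot.observe()),open("w3.pkl","wb"))
E
python3 st.py .6215 .2387 .071
```

```text
clock: 2.75
position: [0.6209, 0.2389, 0.07]
tool_rot: [-2.964, 1.57, -2.7]
force: [-0.0, 0.3, 0.4]
grip_width: 0.051
t 2.8 q [-0.419  0.794 -0.059  1.6    0.062  0.749  1.329] F [0.11 0.47 0.49] M [-0.013 -0.013  0.043] w 0.0512
p [0.6215 0.2391 0.0713] y-yaw 105.12 x [ 4.e-04  1.e-04 -1.e+00]
to go (tool) [ 0.0003 -0.0004 -0.0001]
```

View pics/w3.png

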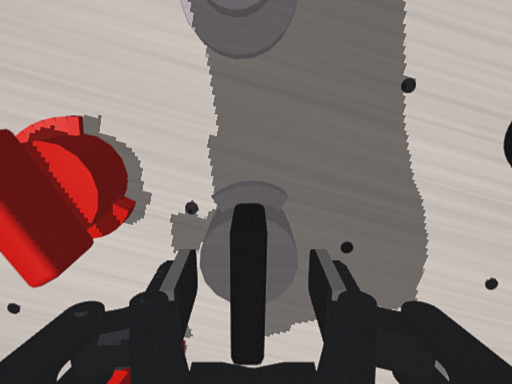

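The handle (249, 205–365) sits between the fingers at x 196 and 311, so I'll close, then lift.

```bash
python3 -m creep '[{"wx":0,"wy":0,"wz":0,"tx":0,"ty":-0.001,"tz":0,"claw":0.6},{"wx":0,"wy":0,"wz":0,"tx":0,"ty":-0.001,"tz":0,"claw":1},{"wx":0,"wy":0,"wz":0,"tx":0,"ty":-0.001,"tz":0,"claw":1},{"wx":0,"wy":0,"wz":0,"tx":0,"ty":-0.001,"tz":0,"claw":1},{"wx":0,"wy":0,"wz":0,"tx":0,"ty":-0.001,"tz":0,"claw":1},{"wx":0,"wy":0,"wz":0,"tx":0,"ty":-0.001,"tz":0,"claw":1}]' 80
python3 st.py
python3 -m creep '[{"wx":0,"wy":0,"wz":0,"tx":-0.01,"ty":0,"tz":0,"claw":1},{"wx":0,"wy":0,"wz":0,"tx":-0.03,"ty":0,"tz":0,"claw":1},{"wx":0,"wy":0,"wz":0,"tx":-0.06,"ty":0,"tz":0,"claw":1},{"wx":0,"wy":0,"wz":0,"tx":-0.1,"ty":0,"tz":0,"claw":1},{"wx":0,"wy":0,"wz":0,"tx":-0.14,"ty":0,"tz":0,"claw":1},{"wx":0,"wy":0,"wz":0,"tx":-0.16,"ty":0,"tz":0,"claw":1},{"wx":0,"wy":0,"wz":0,"tx":-0.16,"ty":0,"tz":0,"claw":1}]'
python3 st.py .566 -.219 .28
python3 - <<'E'
from h import *
import pickle
c=bot.get_calibration("wrist");s=bot.observe();im=bot.grab_frame("wrist")
cv2.imwrite("pics/w4.png",im);pickle.dump((c,s),open("w4.pkl","wb"))
E
```

```text
clock: 3.4
position: [0.6225, 0.2382, 0.0727]
tool_rot: [0.038, 1.569, 0.302]
force: [-0.7, -2.2, 8.1]
grip_width: 0.0122
t 3.4 q [-0.417  0.792 -0.059  1.599  0.062  0.75   1.331] F [-0.66 -2.22  8.09] M [-0.256  0.179  0.048] w 0.0122
p [0.6225 0.2382 0.0727] y-yaw 105.11 x [ 2.2e-03  7.0e-04 -1.0e+00]
clock: 4.1
position: [0.6233, 0.2386, 0.2369]
tool_rot: [0.135, 1.563, 0.399]
force: [0.1, 0.1, -3.1]
grip_width: 0.0124
t 4.1 q [-0.416  0.598 -0.061  1.495  0.04   1.043  1.348] F [ 0.09  0.13 -3.09] M [-0.039 -0.002  0.052] w 0.0124
p [0.6233 0.2386 0.2369] y-yaw 105.1 x [ 0.0073  0.0031 -1.    ]
to go (tool) [-0.0449 -0.4268 -0.1742]
```

View pics/w4.png

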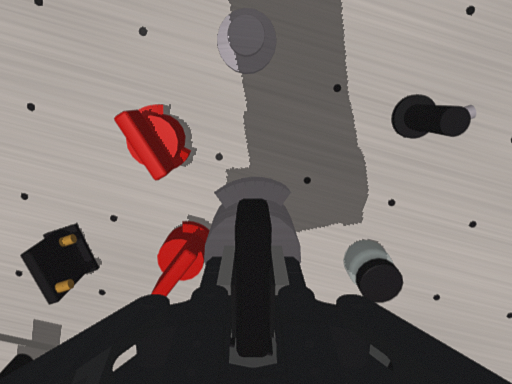

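Run:
```python
import cv2,numpy as np
t=cv2.imread("pics/w4.png")[170:370,195:310]
t=cv2.convertScaleAbs(t,alpha=2.2,beta=10)
cv2.imwrite("pics/c4.png",cv2.resize(t.transpose(1,0,2)[:, :],None,fx=4,fy=4,interpolation=cv2.INTER_CUBIC))
```

```text
(no output)
```

View pics/c4.png

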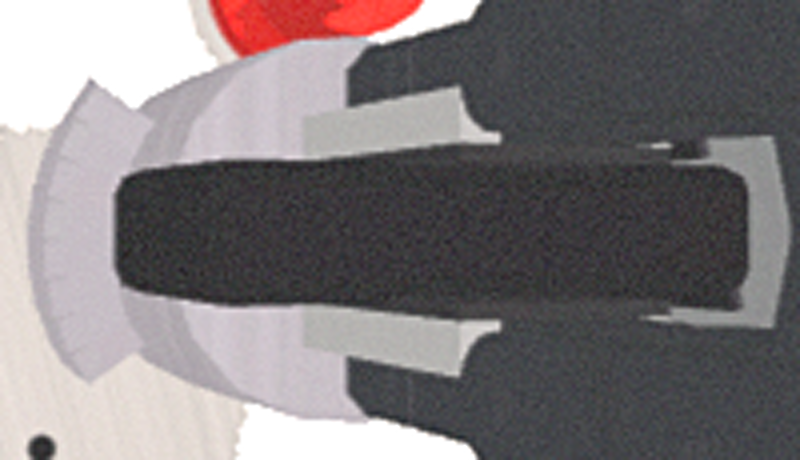

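Run:
```python
from h import *
import pickle
from scipy.spatial.transform import Rotation as Ro
c,s=pickle.load(open("w4.pkl","rb"));R=Ro.from_euler('xyz',s['tool_rot']).as_matrix();p=s['position']
def tp(u,v,tx):
    o,d=ray(c,u,v);o=R.T@(o-p);d=R.T@d;return (o+d*(tx-o[0])/d[0])
h=.0727
print("far top",tp(195+237/4,170+187,h-.082),"near bottom",tp(195+237/4,198.75,h-.048))
# ear outer arc, extreme point, lower outline ~ at under-ear? heights 15..25
for z in(.015,.020,.025,.03): print(z,tp(195+230/4,170+28/4,h-z))
print("ear corners", tp(195+80/4,170+90/4,h-.03),tp(195+382/4,170+90/4,h-.02),)
# body front edge
```

```text
far top [-0.0093      0.00184157  0.0296901 ] near bottom [ 0.0247      0.00195554 -0.02923047]
0.015 [ 0.0577      0.00117311 -0.03215477]
0.02 [ 0.0527      0.00116877 -0.0332738 ]
0.025 [ 0.0477      0.00116443 -0.03439282]
0.03 [ 0.0427      0.00116009 -0.03551185]
ear corners [ 0.0427    -0.0182116 -0.0273337] [ 0.0527      0.02197178 -0.02459621]
```

```bash
python3 -m creep '[{"wx":2,"wy":0,"wz":0,"tx":0,"ty":-0.03,"tz":-0.007,"claw":1},{"wx":4,"wy":0,"wz":0,"tx":0,"ty":-0.07,"tz":-0.016,"claw":1},{"wx":7,"wy":0,"wz":0,"tx":0,"ty":-0.115,"tz":-0.027,"claw":1},{"wx":10,"wy":0,"wz":0,"tx":0,"ty":-0.16,"tz":-0.037,"claw":1},{"wx":13,"wy":0,"wz":0,"tx":0,"ty":-0.205,"tz":-0.048,"claw":1},{"wx":16,"wy":0,"wz":0,"tx":0,"ty":-0.25,"tz":-0.058,"claw":1},{"wx":19,"wy":0,"wz":0,"tx":0,"ty":-0.295,"tz":-0.069,"claw":1},{"wx":21,"wy":0,"wz":0,"tx":0,"ty":-0.335,"tz":-0.078,"claw":1}]'
python3 st.py .639 -.235 .237
```

```text
clock: 4.95
position: [0.6335, -0.108, 0.2327]
tool_rot: [0.64, 1.568, 0.534]
force: [1.0, 1.1, -3.3]
grip_width: 0.0128
t 4.95 q [ 0.037  0.565  0.061  1.571 -0.041  1.004  1.576] F [ 1.01  1.13 -3.32] M [ 0.02  -0.066 -0.058] w 0.0128
p [ 0.6335 -0.108   0.2327] y-yaw 83.94 x [ 0.0026  0.0015 -1.    ]
to go (tool) [-0.0045 -0.1257  0.0189]
```

```bash
python3 -m creep '[{"wx":2,"wy":0,"wz":0,"tx":0,"ty":-0.04,"tz":0.006,"claw":1},{"wx":4,"wy":0,"wz":0,"tx":0,"ty":-0.08,"tz":0.012,"claw":1},{"wx":6,"wy":0,"wz":0,"tx":0,"ty":-0.11,"tz":0.016,"claw":1},{"wx":6,"wy":0,"wz":0,"tx":0,"ty":-0.126,"tz":0.019,"claw":1},{"wx":6,"wy":0,"wz":0,"tx":0,"ty":-0.126,"tz":0.019,"claw":1},{"wx":6,"wy":0,"wz":0,"tx":0,"ty":-0.126,"tz":0.019,"claw":1}]'
python3 st.py
python3 - <<'E'
from h import *
import pickle
c=bot.get_calibration("wrist");s=bot.observe();im=bot.grab_frame("wrist")
cv2.imwrite("pics/w5.png",im);pickle.dump((c,s),open("w5.pkl","wb"))
E
```

```text
clock: 5.55
position: [0.639, -0.2341, 0.2317]
tool_rot: [1.3, 1.568, 1.091]
force: [-0.1, -0.3, -2.6]
grip_width: 0.0125
t 5.55 q [ 0.206  0.631  0.097  1.46  -0.069  1.054  1.68 ] F [-0.13 -0.31 -2.57] M [0.009 0.017 0.048] w 0.0125
p [ 0.639  -0.2341  0.2317] y-yaw 78.0 x [ 0.0014  0.0027 -1.    ]
```

View pics/w5.png

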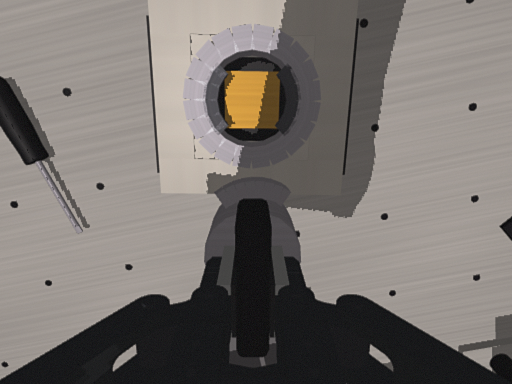

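Run:
```python
import cv2,numpy as np
t=cv2.imread("pics/w5.png")[15:175,175:330]
t=cv2.convertScaleAbs(t,alpha=1.5,beta=10)
cv2.imwrite("pics/c5.png",cv2.resize(t,None,fx=3.7,fy=3.7,interpolation=cv2.INTER_CUBIC))
```

```text
(no output)
```

View pics/c5.png

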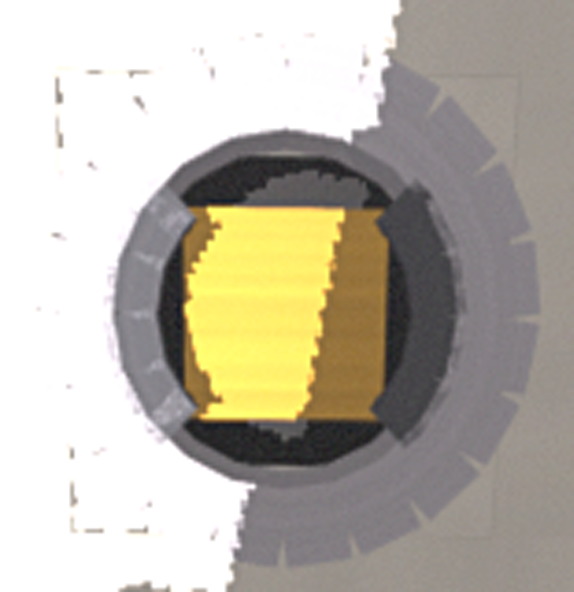

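```bash
cat > ring.py <<'E'
from h import *
import pickle
from scipy.spatial.transform import Rotation as Ro
def ring(k,box,vis=True):
    im=cv2.imread(f"pics/{k}.png");c,s=pickle.load(open(f"{k}.pkl","rb"))
    x0,y0,x1,y1=box;q=cv2.GaussianBlur(im,(3,3),0).astype(int)
    m=np.zeros(im.shape[:2],np.uint8);m[y0:y1,x0:x1]=((q[...,1]-q[...,0])<1)[y0:y1,x0:x1]&(q.max(2)>20)[y0:y1,x0:x1]
    m=cv2.morphologyEx(m,cv2.MORPH_OPEN,np.ones((3,3),np.uint8))
    b,l=blobs(m,200);i=max(b,key=lambda t:t[1][4])[0]
    cn,_=cv2.findContours((l==i).astype(np.uint8),cv2.RETR_EXTERNAL,cv2.CHAIN_APPROX_NONE)
    cc=max(cn,key=len);hull=cv2.convexHull(cc);e=cv2.fitEllipse(cc)
    if vis:
        o=im.copy();cv2.drawContours(o,[cc],-1,(0,255,0),1);cv2.ellipse(o,e,(0,0,255),1)
        cv2.imwrite(f"pics/{k}_ring.png",cv2.resize(o[y0:y1,x0:x1],None,fx=3,fy=3))
    return c,s,e,cc
if __name__=="__main__":
    c,s,e,cc=ring("w5",(165,10,340,172));print(e)
E
python3 ring.py
```

```text
((251.472412109375, 95.73499298095703), (134.6009979248047, 140.79566955566406), 178.1350555419922)
```

View pics/w5_ring.png

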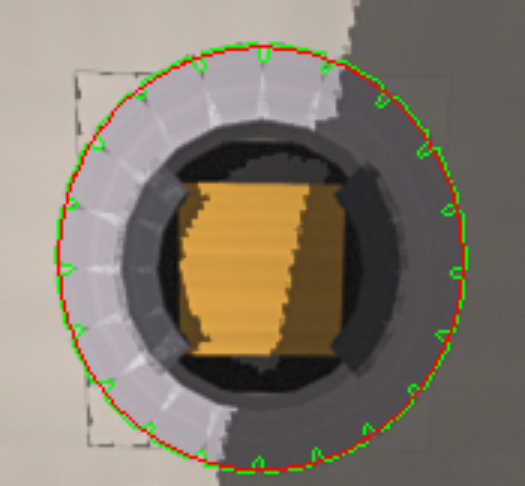

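```bash
python3 -m creep '[{"wx":0,"wy":0,"wz":0,"tx":0.015,"ty":0,"tz":0.02,"claw":1},{"wx":0,"wy":0,"wz":0,"tx":0.03,"ty":0,"tz":0.035,"claw":1},{"wx":0,"wy":0,"wz":0,"tx":0.03,"ty":0,"tz":0.035,"claw":1},{"wx":0,"wy":0,"wz":0,"tx":0.03,"ty":0,"tz":0.035,"claw":1}]'
python3 - <<'E'
from h import *
import pickle
c=bot.get_calibration("wrist");s=bot.observe();im=bot.grab_frame("wrist")
cv2.imwrite("pics/w6.png",im);pickle.dump((c,s),open("w6.pkl","wb"))
from ring import *
c6,s6,e6,_=ring("w6",(140,0,370,185));c5,s5,e5,_=ring("w5",(165,10,340,172))
print(e6);X=tri([(c5,*e5[0]),(c6,*e6[0])]);print(X)
for c,s,e in((c5,s5,e5),(c6,s6,e6)):
    R=Ro.from_euler('xyz',s['tool_rot']).as_matrix()
    for z in(.09,.095):print(z,plane(c,*e[0],z))
E
python3 st.py
```

```text
clock: 6.0
position: [0.6734, -0.2393, 0.2015]
tool_rot: [1.549, 1.567, 1.342]
force: [0.2, -0.2, -1.9]
grip_width: 0.0128
((248.51063537597656, 55.507728576660156), (121.66251373291016, 166.20370483398438), 91.61756896972656)
(array([ 0.56306257, -0.21718764, -0.00539494]), [0.0003623433677793463, 0.00036234336777940453])
0.09 [ 0.56414559 -0.21719628  0.09      ]
0.095 [ 0.56419977 -0.21721555  0.095     ]
0.09 [ 0.57408713 -0.21929487  0.09      ]
0.095 [ 0.57466755 -0.2193865   0.095     ]
t 6.05 q [ 0.206  0.716  0.094  1.379 -0.075  1.05   1.678] F [-0.49 -0.99 -2.06] M [0.039 0.023 0.024] w 0.0126
p [ 0.6734 -0.2397  0.2022] y-yaw 78.12 x [ 0.0016  0.003  -1.    ]
```

View pics/w6.png

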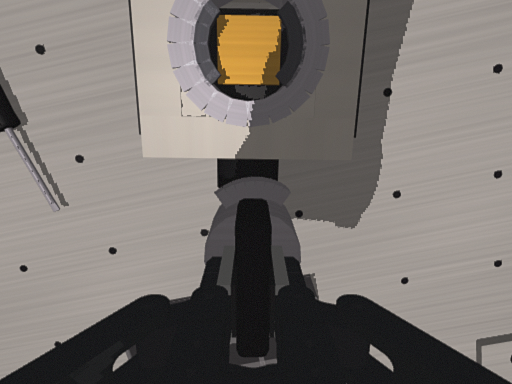

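View pics/w6_ring.png

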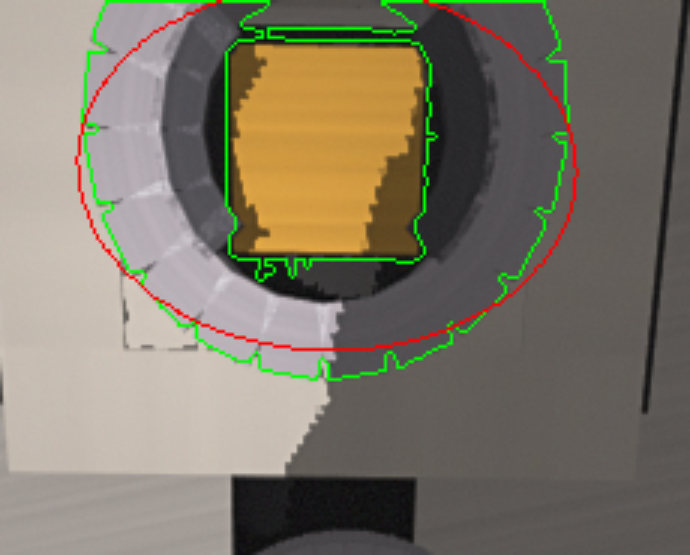

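```bash
python3 -m creep '[{"wx":0,"wy":0,"wz":0,"tx":0,"ty":0,"tz":-0.01,"claw":1},{"wx":0,"wy":0,"wz":0,"tx":0,"ty":0,"tz":-0.024,"claw":1},{"wx":0,"wy":0,"wz":0,"tx":0,"ty":0,"tz":-0.024,"claw":1},{"wx":0,"wy":0,"wz":0,"tx":0,"ty":0,"tz":-0.024,"claw":1}]'
cat > snap.py <<'E'
from h import *
import pickle,sys
k=sys.argv[1];c=bot.get_calibration("wrist");s=bot.observe();im=bot.grab_frame("wrist")
cv2.imwrite(f"pics/{k}.png",im);pickle.dump((c,s),open(f"{k}.pkl","wb"))
E
python3 snap.py w7
python3 -m creep '[{"wx":0,"wy":0,"wz":0,"tx":-0.04,"ty":0,"tz":0.0,"claw":1},{"wx":0,"wy":0,"wz":0,"tx":-0.08,"ty":0,"tz":0.0,"claw":1},{"wx":0,"wy":0,"wz":0,"tx":-0.11,"ty":0,"tz":0.02,"claw":1},{"wx":0,"wy":0,"wz":0,"tx":-0.11,"ty":0,"tz":0.02,"claw":1},{"wx":0,"wy":0,"wz":0,"tx":-0.11,"ty":0,"tz":0.02,"claw":1}]'
python3 snap.py w8
python3 - <<'E'
from ring import *
r={k:ring(k,b) for k,b in (("w5",(165,10,340,172)),("w7",(140,0,370,185)),("w8",(165,5,350,172)))}
for k in r:
    c,s,e,_=r[k];print(k,s['position'],e,plane(c,*e[0],.0925).round(4))
print(tri([(r[k][0],*r[k][2][0]) for k in r]))
print(tri([(r[k][0],*r[k][2][0]) for k in ("w5","w8")]))
E
```

```text
clock: 6.45
position: [0.6501, -0.2345, 0.2033]
tool_rot: [0.944, 1.567, 0.737]
force: [-1.2, 0.5, -2.3]
grip_width: 0.0125
clock: 7.0
position: [0.6698, -0.2388, 0.313]
tool_rot: [0.915, 1.567, 0.708]
force: [-0.3, 0.3, -3.2]
grip_width: 0.0123
w5 [ 0.63896196 -0.23413269  0.23165705] ((251.472412109375, 95.73499298095703), (134.6009979248047, 140.79566955566406), 178.1350555419922) [ 0.5642 -0.2172  0.0925]
w7 [ 0.65009176 -0.2345355   0.20331026] ((248.5195770263672, 77.65240478515625), (153.3845977783203, 160.6295928955078), 179.19696044921875) [ 0.5643 -0.2174  0.0925]
w8 [ 0.66981833 -0.23881939  0.3129806 ] ((249.61122131347656, 62.66939163208008), (106.46173095703125, 113.91781616210938), 0.3548581600189209) [ 0.5648 -0.2173  0.0925]
(array([ 0.56404046, -0.21726736,  0.08592297]), [0.00010606206999160302, 0.00019398933049926455, 9.450491416517234e-05])
(array([ 0.56409426, -0.21719978,  0.0855557 ]), [2.0871598783447332e-05, 2.0871598783491666e-05])
```

View pics/w7_ring.png

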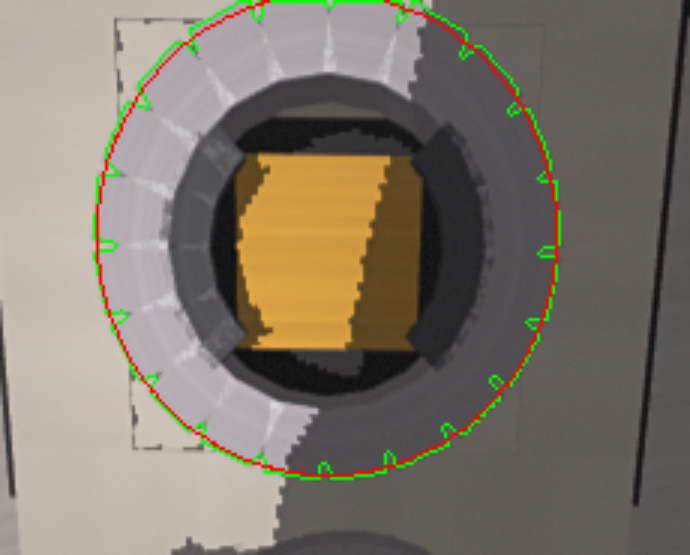

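View pics/w8_ring.png

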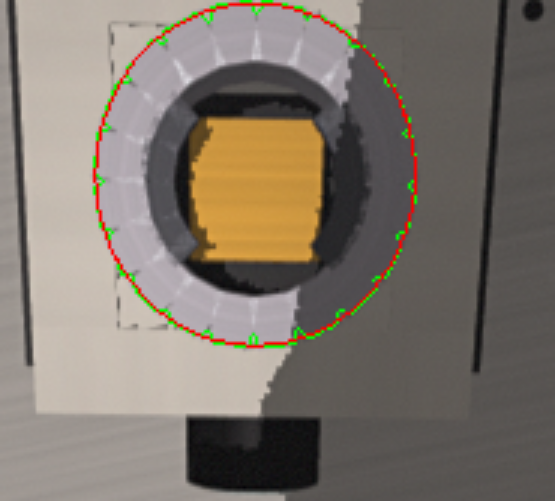

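Run:
```python
from ring import *
def ang(a,b): d=b-a;return float(np.degrees(np.arctan2(d[1],d[0]))),float(np.hypot(*d[:2]))
# front edge, refine subpixel by gradient per column
for k,rows in(("w8",(133,152)),("w5",(183,203)),("w6",(150,168))):
    im=cv2.imread(f"pics/{k}.png");c,s=pickle.load(open(f"{k}.pkl","rb"))
    g=cv2.GaussianBlur(im,(3,3),0)[...,1].astype(float)
    P=[]
    for u in {"w8":list(range(185,222))+list(range(275,315)),"w5":list(range(170,205))+[],"w6":list(range(150,212))+list(range(285,345))}[k]:
        d=np.abs(np.diff(g[rows[0]:rows[1],u]));j=int(d.argmax())
        if d[j]>4:P.append((u,rows[0]+j+.5))
    P=np.array(P);
    f=cv2.fitLine(P.astype(np.float32),cv2.DIST_HUBER,0,.01,.01).ravel();u0,u1=P[:,0].min(),P[:,0].max()
    pt=lambda u:(u,f[3]+(u-f[2])*f[1]/f[0])
    a=ang(plane(c,*pt(u0),.09),plane(c,*pt(u1),.09));print(k,len(P),"edge dir",a,"-> port x yaw",a[0]-90, a[0]-90+180)
c,s=pickle.load(open("w5.pkl","rb"))
pc={n:plane(c,175+u/3.7,15+v/3.7,.088) for n,(u,v) in dict(lu=(195,218),ld=(196,408),ru=(378,215),rd=(372,410)).items()}
print({n:v.round(4) for n,v in pc.items()},ang(pc['lu'],pc['ld']),ang(pc['ru'],pc['rd']),sum(pc.values())/4)
t=cv2.imread("pics/top0.png");s=cv2.imread("pics/scene0.png");O=[]
for n,im,box in(("top",t,(285,160,331,207)),("scene",s,(166,188,222,240))):
    cc=bot.get_calibration(n);cv2.imwrite(f"pics/{n}b.png",im);pickle.dump((cc,0),open(f"{n}b.pkl","wb"))
    _,_,e,_=ring(n+"b",box);print(n,e,plane(cc,*e[0],.0925));O.append((cc,*e[0]))
print(tri(O))
```

```text
w8 37 edge dir (78.11807553329129, 0.03686841551719444) -> port x yaw -11.88192446670871 168.1180755332913
w5 35 edge dir (75.79572493992306, 0.027837800959879637) -> port x yaw -14.204275060076938 165.79572493992305
w6 62 edge dir (78.09930941433991, 0.04299777935081982) -> port x yaw -11.900690585660087 168.09930941433993
{'lu': array([ 0.5452, -0.2313,  0.088 ]), 'ld': array([ 0.5818, -0.2397,  0.088 ]), 'ru': array([ 0.5523, -0.195 ,  0.088 ]), 'rd': array([ 0.5899, -0.2035,  0.088 ])} (-12.898417669652673, 0.03755686414810489) (-12.66864210272543, 0.03855926314652719) [ 0.56732335 -0.21738604  0.088     ]
top ((308.48236083984375, 183.62281799316406), (28.61736488342285, 28.964282989501953), 120.9769058227539) [ 0.56699474 -0.21950723  0.0925    ]
scene ((191.78675842285156, 210.02203369140625), (33.87574768066406, 41.25788116455078), 78.48966979980469) [ 0.57028393 -0.22074131  0.0925    ]
(array([ 0.56729604, -0.22050784,  0.08817711]), [0.000485359835181885, 0.0004853598351817814])
```

View pics/topb_ring.png

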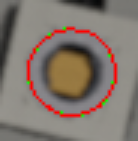

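View pics/sceneb_ring.png

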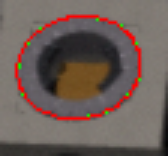

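Run:
```python
from ring import *
from scipy.optimize import least_squares
D={}
for k,b in (("w5",(165,10,340,172)),("w7",(140,0,370,185)),("w8",(165,5,350,172)),("topb",(285,160,331,207)),("sceneb",(166,188,222,240))):
    c,s,e,cc=ring(k,b,False)
    # ellipse boundary points
    th=np.radians(np.arange(0,360,5));a,b2=e[1][0]/2,e[1][1]/2;ph=np.radians(e[2])
    uv=np.c_[e[0][0]+a*np.cos(th)*np.cos(ph)-b2*np.sin(th)*np.sin(ph),e[0][1]+a*np.cos(th)*np.sin(ph)+b2*np.sin(th)*np.cos(ph)]
    for z in(.088,.0925,.097):
        P=np.array([plane(c,*q,z)[:2] for q in uv])
        r=least_squares(lambda x:np.hypot(*(P-x[:2]).T)-x[2],[.566,-.218,.055],loss='soft_l1',f_scale=.001).x
        print(k,z,r.round(4))
```

```text
w5 0.088 [ 0.567  -0.2178  0.0513]
w5 0.0925 [ 0.567  -0.2178  0.0505]
w5 0.097 [ 0.567  -0.2178  0.0496]
w7 0.088 [ 0.5673 -0.218   0.0512]
w7 0.0925 [ 0.5675 -0.2181  0.0503]
w7 0.097 [ 0.5677 -0.2181  0.0493]
w8 0.088 [ 0.5666 -0.2177  0.0513]
w8 0.0925 [ 0.567  -0.2178  0.0506]
w8 0.097 [ 0.5674 -0.2179  0.05  ]
topb 0.088 [ 0.5674 -0.2201  0.0497]
topb 0.0925 [ 0.5671 -0.2195  0.0496]
topb 0.097 [ 0.5668 -0.219   0.0494]
sceneb 0.088 [ 0.5654 -0.2207  0.052 ]
sceneb 0.0925 [ 0.5686 -0.2204  0.0517]
sceneb 0.097 [ 0.5718 -0.2202  0.0514]
```

```bash
python3 st.py .5664 -.2191 .2
```

```text
t 7.05 q [ 0.199  0.622  0.109  1.267 -0.07   1.255  1.674] F [-0.84  0.93 -2.71] M [-0.017  0.051 -0.079] w 0.0128
p [ 0.6692 -0.2387  0.312 ] y-yaw 78.15 x [ 0.0015  0.0033 -1.    ]
to go (tool) [ 0.1119 -0.0023 -0.1047]
```

```bash
python3 -m creep '[{"wx":0.4,"wy":0,"wz":0,"tx":0.01,"ty":-0.001,"tz":-0.03,"claw":1},{"wx":0.4,"wy":0,"wz":0,"tx":0.04,"ty":-0.002,"tz":-0.07,"claw":1},{"wx":0.4,"wy":0,"wz":0,"tx":0.08,"ty":-0.002,"tz":-0.105,"claw":1},{"wx":0.4,"wy":0,"wz":0,"tx":0.112,"ty":-0.002,"tz":-0.105,"claw":1},{"wx":0.4,"wy":0,"wz":0,"tx":0.112,"ty":-0.002,"tz":-0.105,"claw":1},{"wx":0.4,"wy":0,"wz":0,"tx":0.112,"ty":-0.002,"tz":-0.105,"claw":1}]'
python3 st.py .5664 -.2191 .18
python3 snap.py w9
python3 - <<'E'
from h import *
s=bot.grab_frame("scene");t=bot.grab_frame("top")
a=cv2.resize(s[140:260,140:260],(480,480),interpolation=cv2.INTER_CUBIC);b=cv2.resize(cv2.imread("pics/w9.png"),(320,240));
o=np.zeros((480,800,3),np.uint8);o[:,:480]=a;o[:240,480:]=b;o[240:,480:720]=cv2.resize(t[150:220,275:345],(240,240));cv2.imwrite("pics/c9.png",o)
E
```

```text
clock: 7.65
position: [0.5664, -0.2188, 0.2001]
tool_rot: [1.569, 1.567, 1.355]
force: [0.4, -0.6, -2.0]
grip_width: 0.0128
t 7.65 q [ 0.21   0.549  0.092  1.7   -0.066  0.896  1.686] F [ 0.42 -0.59 -1.99] M [-0.026 -0.076  0.012] w 0.0128
p [ 0.5664 -0.2188  0.2001] y-yaw 77.75 x [ 7.0e-04  3.4e-03 -1.0e+00]
to go (tool) [ 0.0201 -0.0004  0.    ]
```

View pics/c9.png

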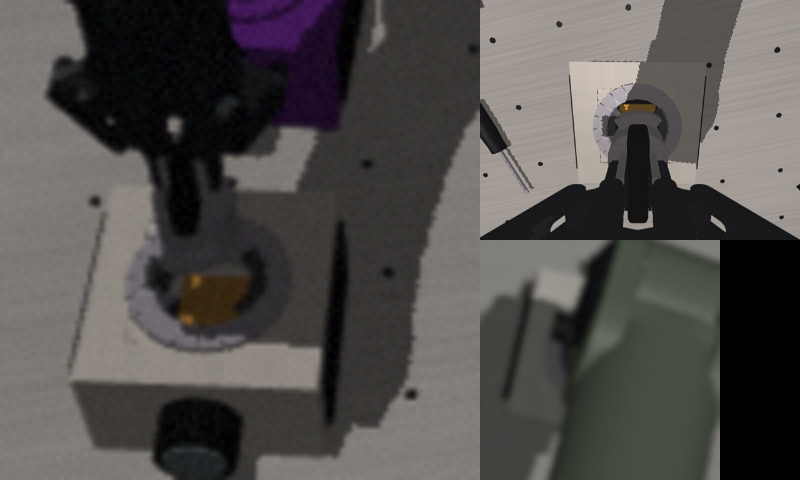

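The holder stands over the port with its ear pointing at the slot. I'll lower it to just above the ring and look again.

```bash
python3 -m creep '[{"wx":0,"wy":0,"wz":0,"tx":0.01,"ty":0,"tz":0,"claw":1},{"wx":0,"wy":0,"wz":0,"tx":0.022,"ty":0,"tz":0,"claw":1},{"wx":0,"wy":0,"wz":0,"tx":0.027,"ty":0,"tz":0,"claw":1},{"wx":0,"wy":0,"wz":0,"tx":0.027,"ty":0,"tz":0,"claw":1}]'
python3 st.py .5664 -.2191 .1327; python3 snap.py w10
python3 - <<'E'
from h import *
w=cv2.convertScaleAbs(cv2.imread("pics/w10.png")[100:300,130:380],alpha=1.8,beta=10);cv2.imwrite("pics/c10.png",cv2.resize(w,None,fx=3,fy=3,interpolation=cv2.INTER_CUBIC))
E
```

```text
clock: 8.2
position: [0.5669, -0.2188, 0.1732]
tool_rot: [1.261, 1.567, 1.048]
force: [-0.3, 0.5, -3.0]
grip_width: 0.0127
t 8.2 q [ 0.213  0.582  0.087  1.721 -0.069  0.84   1.689] F [-0.27  0.47 -3.01] M [-0.024  0.027 -0.083] w 0.0127
p [ 0.5669 -0.2188  0.1732] y-yaw 77.75 x [ 0.0018  0.0031 -1.    ]
to go (tool) [ 0.0405 -0.0005 -0.0005]
```

View pics/c10.png

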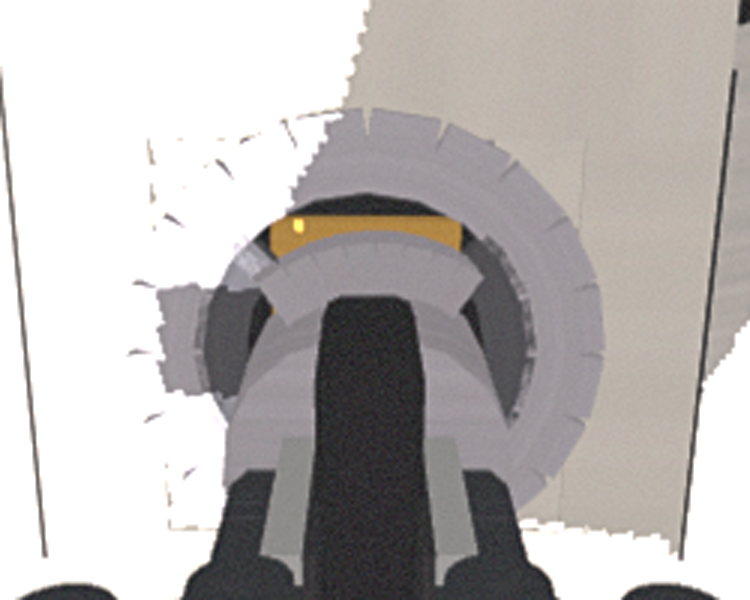

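```bash
cat > tp.py <<'E'
from ring import *
from scipy.optimize import least_squares
def setup(k):
    c,s=pickle.load(open(f"{k}.pkl","rb"));R=Ro.from_euler('xyz',s['tool_rot']).as_matrix();p=s['position']
    def tp(u,v,tx):
        o,d=ray(c,u,v);o=R.T@(o-p);d=R.T@d;return (o+d*(tx-o[0])/d[0])
    return c,s,R,p,tp
E
python3 - <<'E'
from tp import *
c,s,R,p,tp=setup("w10");f=lambda x,y:(130+x/3,100+y/3)
h=.0727;zr=.0925
# ring rim points
for z in(.09,.095):
    P=np.array([tp(*f(*q),p[2]-z)[1:] for q in [(131,352),(135,285),(166,220),(225,162),(290,120),(368,108),(443,120),(517,162),(566,220),(597,285),(604,352),(595,415),(575,465)]])
    r=least_squares(lambda x:np.hypot(*(P-x[:2]).T)-x[2],[0,0,.05]).x;print("ring",z,r.round(4))
print("handle near-bottom mid",tp(*f(370,298),h-.048),"ear corners outer",tp(*f(250,258),h-.03),tp(*f(483,277),h-.02),"inner",tp(*f(290,325),h-.03),tp(*f(460,315),h-.02))
print("ear arc",[tp(*f(*q),h-.015).round(4) for q in [(300,245),(378,232),(440,245)]])
E
```

```text
ring 0.09 [0.0015 0.0006 0.0523]
ring 0.095 [ 0.0015 -0.0012  0.0511]
handle near-bottom mid [ 0.0247      0.00159951 -0.02952854] ear corners outer [ 0.0427     -0.01886853 -0.03138474] [ 0.0527      0.02232768 -0.02528497] inner [ 0.0427     -0.0122904  -0.01933329] [ 0.0527      0.01832283 -0.01802495]
ear arc [array([ 0.0577, -0.0113, -0.0301]), array([ 0.0577,  0.0032, -0.0326]), array([ 0.0577,  0.0147, -0.0301])]
```

```bash
python3 -m creep '[{"wx":0,"wy":0,"wz":0,"tx":0.005,"ty":0,"tz":-0.0006,"claw":1},{"wx":0,"wy":0,"wz":0,"tx":0.01,"ty":0,"tz":-0.0006,"claw":1},{"wx":0,"wy":0,"wz":0,"tx":0.015,"ty":0,"tz":-0.0006,"claw":1},{"wx":0,"wy":0,"wz":0,"tx":0.015,"ty":0,"tz":-0.0006,"claw":1}]'
python3 st.py .5664 -.2188 .1327
```

```text
clock: 8.65
position: [0.5663, -0.2187, 0.158]
tool_rot: [1.331, 1.567, 1.117]
force: [0.1, -0.8, -2.2]
grip_width: 0.0127
t 8.65 q [ 0.215  0.601  0.084  1.733 -0.071  0.809  1.69 ] F [ 0.11 -0.79 -2.16] M [0.021 0.029 0.022] w 0.0127
p [ 0.5663 -0.2187  0.158 ] y-yaw 77.75 x [ 0.0015  0.0031 -1.    ]
to go (tool) [ 0.0253 -0.0002  0.0001]
```

```bash
python3 -m creep '[{"wx":0,"wy":0,"wz":0,"tx":0.003,"ty":0,"tz":0,"claw":1},{"wx":0,"wy":0,"wz":0,"tx":0.006,"ty":0,"tz":0,"claw":1},{"wx":0,"wy":0,"wz":0,"tx":0.009,"ty":0,"tz":0,"claw":1}]'
python3 st.py .5664 -.2188 .1327
python3 -m creep '[{"wx":0,"wy":0,"wz":0,"tx":0.003,"ty":0,"tz":0,"claw":1},{"wx":0,"wy":0,"wz":0,"tx":0.006,"ty":0,"tz":0,"claw":1},{"wx":0,"wy":0,"wz":0,"tx":0.006,"ty":0,"tz":0,"claw":1}]'
python3 st.py .5664 -.2188 .1327; python3 snap.py w11
python3 - <<'E'
from h import *
w=cv2.convertScaleAbs(cv2.imread("pics/w11.png")[120:320,130:380],alpha=1.8,beta=10);cv2.imwrite("pics/c11.png",cv2.resize(w,None,fx=3,fy=3,interpolation=cv2.INTER_CUBIC))
E
```

```text
clock: 8.95
position: [0.5663, -0.2186, 0.1488]
tool_rot: [1.306, 1.567, 1.092]
force: [0.5, 0.3, -2.1]
grip_width: 0.0127
t 8.95 q [ 0.216  0.613  0.083  1.739 -0.072  0.791  1.691] F [ 0.52  0.27 -2.1 ] M [-0.017 -0.024  0.038] w 0.0127
p [ 0.5663 -0.2186  0.1488] y-yaw 77.75 x [ 0.0016  0.0031 -1.    ]
to go (tool) [ 0.0161 -0.0002  0.0001]
clock: 9.25
position: [0.5661, -0.2185, 0.1423]
tool_rot: [1.486, 1.567, 1.272]
force: [-0.6, -0.6, -2.1]
grip_width: 0.0126
t 9.25 q [ 0.217  0.622  0.081  1.743 -0.072  0.779  1.692] F [-0.55 -0.6  -2.06] M [ 0.067  0.016 -0.027] w 0.0126
p [ 0.5661 -0.2185  0.1423] y-yaw 77.75 x [ 0.001   0.0033 -1.    ]
to go (tool) [ 0.0096 -0.0002  0.0003]
```

View pics/c11.png

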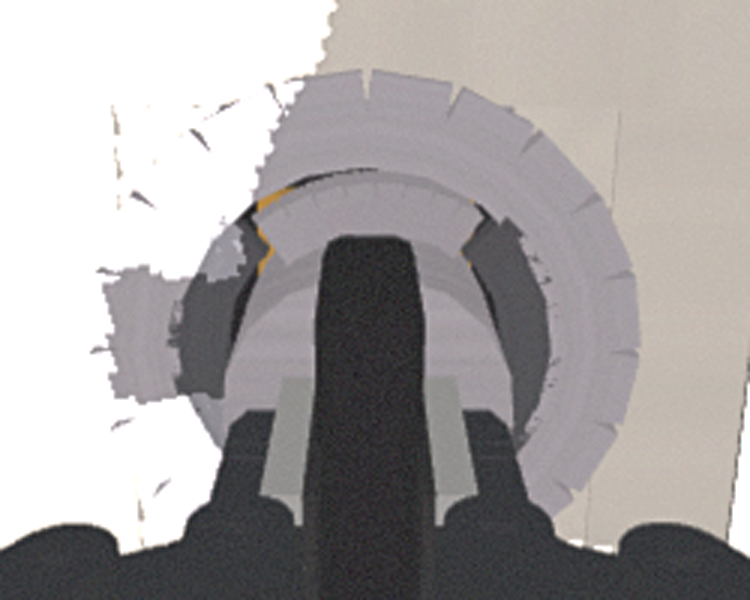

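```bash
python3 -m creep '[{"wx":0,"wy":0,"wz":0,"tx":0.003,"ty":0,"tz":0,"claw":1},{"wx":0,"wy":0,"wz":0,"tx":0.006,"ty":0,"tz":0,"claw":1},{"wx":0,"wy":0,"wz":0,"tx":0.0075,"ty":0,"tz":0,"claw":1},{"wx":0,"wy":0,"wz":0,"tx":0.0075,"ty":0,"tz":0,"claw":1}]'
python3 st.py .5664 -.2188 .1327
python3 -m creep '[{"wx":0,"wy":0,"wz":0,"tx":0.001,"ty":0,"tz":0,"claw":1},{"wx":0,"wy":0,"wz":0,"tx":0.0015,"ty":0,"tz":0,"claw":1},{"wx":0,"wy":0,"wz":0,"tx":0.0015,"ty":0,"tz":0,"claw":1}]'
python3 st.py .5664 -.2188 .1327
```

```text
clock: 9.7
position: [0.5661, -0.2185, 0.1348]
tool_rot: [1.529, 1.567, 1.315]
force: [-0.1, 0.1, -1.8]
grip_width: 0.0124
t 9.7 q [ 0.218  0.632  0.08   1.748 -0.073  0.765  1.692] F [-0.13  0.11 -1.8 ] M [-0.042  0.047 -0.016] w 0.0124
p [ 0.5661 -0.2185  0.1348] y-yaw 77.76 x [ 9.0e-04  3.3e-03 -1.0e+00]
to go (tool) [ 0.0021 -0.0002  0.0003]
clock: 10.0
position: [0.5661, -0.2185, 0.1332]
tool_rot: [1.543, 1.567, 1.33]
force: [0.1, -0.1, -2.0]
grip_width: 0.0126
t 10.0 q [ 0.218  0.635  0.08   1.748 -0.073  0.762  1.692] F [ 0.09 -0.06 -2.05] M [-0.05  -0.021  0.001] w 0.0126
p [ 0.5661 -0.2185  0.1332] y-yaw 77.76 x [ 8.0e-04  3.3e-03 -1.0e+00]
to go (tool) [ 0.0005 -0.0002  0.0003]
```

```bash
python3 -m creep '[{"wx":0,"wy":0,"wz":0,"tx":0.0005,"ty":0,"tz":0,"claw":1},{"wx":0,"wy":0,"wz":0,"tx":0.0005,"ty":0,"tz":0,"claw":1}]'
python3 st.py
python3 -m creep '[{"wx":0,"wy":0,"wz":0,"tx":0.0004,"ty":0,"tz":0,"claw":1},{"wx":0,"wy":0,"wz":0,"tx":0.0004,"ty":0,"tz":0,"claw":1}]'
python3 st.py
```

```text
clock: 10.2
position: [0.5661, -0.2185, 0.1327]
tool_rot: [1.543, 1.567, 1.329]
force: [-0.1, 0.5, -2.0]
grip_width: 0.0128
t 10.2 q [ 0.218  0.635  0.079  1.749 -0.073  0.761  1.692] F [-0.06  0.51 -2.04] M [-0.017 -0.048  0.01 ] w 0.0128
p [ 0.5661 -0.2185  0.1327] y-yaw 77.76 x [ 8.0e-04  3.4e-03 -1.0e+00]
clock: 10.4
position: [0.5662, -0.2185, 0.1324]
tool_rot: [1.503, 1.567, 1.289]
force: [-1.2, 0.5, -0.3]
grip_width: 0.0124
t 10.4 q [ 0.218  0.636  0.079  1.749 -0.073  0.76   1.692] F [-1.22  0.53 -0.34] M [0.067 0.087 0.014] w 0.0124
p [ 0.5662 -0.2185  0.1324] y-yaw 77.75 x [ 0.001   0.0033 -1.    ]
```

Touching the plate (Fz went from -2.0 to -0.3 N). I'll press lightly another 0.2 mm and begin turning.

```bash
python3 -m creep '[{"wx":0,"wy":0,"wz":0,"tx":0.0002,"ty":0,"tz":0,"claw":1},{"wx":0,"wy":0,"wz":0,"tx":0.0002,"ty":0,"tz":0,"claw":1}]'
python3 st.py
python3 -m creep '[{"wx":2,"wy":0,"wz":0,"tx":0,"ty":0,"tz":0,"claw":1},{"wx":4,"wy":0,"wz":0,"tx":0,"ty":0,"tz":0,"claw":1},{"wx":6,"wy":0,"wz":0,"tx":0,"ty":0,"tz":0,"claw":1},{"wx":6,"wy":0,"wz":0,"tx":0,"ty":0,"tz":0,"claw":1}]'
python3 st.py
python3 -m creep '[{"wx":2,"wy":0,"wz":0,"tx":0,"ty":0,"tz":0,"claw":1},{"wx":4,"wy":0,"wz":0,"tx":0,"ty":0,"tz":0,"claw":1},{"wx":4,"wy":0,"wz":0,"tx":0,"ty":0,"tz":0,"claw":1}]'
python3 st.py
```

```text
clock: 10.6
position: [0.5662, -0.2185, 0.1323]
tool_rot: [1.481, 1.567, 1.267]
force: [-0.8, 1.0, -0.8]
grip_width: 0.0125
t 10.6 q [ 0.218  0.636  0.079  1.749 -0.073  0.76   1.692] F [-0.83  1.   -0.78] M [ 0.077  0.176 -0.005] w 0.0125
p [ 0.5662 -0.2185  0.1323] y-yaw 77.76 x [ 0.001   0.0033 -1.    ]
clock: 11.0
position: [0.5663, -0.2184, 0.1323]
tool_rot: [1.564, 1.567, 1.244]
force: [-0.1, 0.5, 0.8]
grip_width: 0.0123
t 11.0 q [ 0.198  0.638  0.108  1.75  -0.099  0.759  1.607] F [-0.11  0.54  0.8 ] M [ 0.152 -0.068  0.03 ] w 0.0123
p [ 0.5663 -0.2184  0.1323] y-yaw 71.64 x [ 0.0011  0.0032 -1.    ]
clock: 11.3
position: [0.5663, -0.2184, 0.1323]
tool_rot: [1.607, 1.568, 1.215]
force: [-0.0, 0.2, -1.1]
grip_width: 0.0122
t 11.3 q [ 0.185  0.639  0.128  1.751 -0.115  0.759  1.55 ] F [-0.04  0.15 -1.13] M [ 0.123 -0.035 -0.001] w 0.0122
p [ 0.5663 -0.2184  0.1323] y-yaw 67.53 x [ 0.0011  0.003  -1.    ]
```

```bash
cat > f.py <<'E'
from workcell import bot
import numpy as np
from scipy.spatial.transform import Rotation as Ro
s=bot.observe();R=Ro.from_euler('xyz',s['tool_rot']).as_matrix();y=np.degrees(np.arctan2(R[1,1],R[0,1]))
print("turn %.2f F %s Mz %.3f p %s"%(77.76-y,s['force'].round(2),s['moment'][2],(s['position']*1e3).round(2)))
E
python3 -m creep '[{"wx":1,"wy":0,"wz":0,"tx":0,"ty":0,"tz":0,"claw":1},{"wx":2,"wy":0,"wz":0,"tx":0,"ty":0,"tz":0,"claw":1}]'>/dev/null; python3 f.py
python3 -m creep '[{"wx":1,"wy":0,"wz":0,"tx":0,"ty":0,"tz":0,"claw":1},{"wx":2,"wy":0,"wz":0,"tx":0,"ty":0,"tz":0,"claw":1}]'>/dev/null; python3 f.py
python3 -m creep '[{"wx":1,"wy":0,"wz":0,"tx":0,"ty":0,"tz":0,"claw":1},{"wx":2,"wy":0,"wz":0,"tx":0,"ty":0,"tz":0,"claw":1}]'>/dev/null; python3 f.py
python3 -m creep '[{"wx":1,"wy":0,"wz":0,"tx":0,"ty":0,"tz":0,"claw":1},{"wx":2,"wy":0,"wz":0,"tx":0,"ty":0,"tz":0,"claw":1}]'>/dev/null; python3 f.py
python3 -m creep '[{"wx":0,"wy":0,"wz":0,"tx":0,"ty":0,"tz":0,"claw":1}]'>/dev/null; python3 f.py
```

```text
turn 12.31 F [ 0.27  1.19 -0.25] Mz 0.065 p [ 566.33 -218.41  132.29]
turn 14.40 F [-0.6  -0.07 -0.1 ] Mz 0.049 p [ 566.34 -218.39  132.32]
turn 16.49 F [-0.22  1.93 -0.36] Mz 0.010 p [ 566.37 -218.37  132.32]
turn 18.58 F [0.49 0.04 0.06] Mz -0.062 p [ 566.38 -218.55  132.34]
turn 18.64 F [-0.25  0.76 -0.83] Mz 0.119 p [ 566.36 -218.71  132.35]
```

```bash
python3 -m creep '[{"wx":1,"wy":0,"wz":0,"tx":0,"ty":0,"tz":0,"claw":1},{"wx":2,"wy":0,"wz":0,"tx":0,"ty":0,"tz":0,"claw":1}]'>/dev/null; python3 f.py
python3 -m creep '[{"wx":1,"wy":0,"wz":0,"tx":0,"ty":0,"tz":0,"claw":1},{"wx":2,"wy":0,"wz":0,"tx":0,"ty":0,"tz":0,"claw":1}]'>/dev/null; python3 f.py
python3 -m creep '[{"wx":1,"wy":0,"wz":0,"tx":0,"ty":0,"tz":0,"claw":1},{"wx":2,"wy":0,"wz":0,"tx":0,"ty":0,"tz":0,"claw":1}]'>/dev/null; python3 f.py
```

```text
turn 20.73 F [ 0.29 -0.16  0.43] Mz 0.123 p [ 566.33 -218.75  132.35]
turn 22.82 F [-0.75  0.87 -2.1 ] Mz 0.105 p [ 566.25 -218.72  132.23]
turn 24.89 F [ 1.09  1.54 -4.25] Mz 0.301 p [ 566.18 -218.55  132.09]
```

```bash
python3 -m creep '[{"wx":1,"wy":0,"wz":0,"tx":0,"ty":0,"tz":0,"claw":1},{"wx":2,"wy":0,"wz":0,"tx":0,"ty":0,"tz":0,"claw":1}]'>/dev/null; python3 f.py
python3 -m creep '[{"wx":0,"wy":0,"wz":0,"tx":0,"ty":0,"tz":0,"claw":1}]'>/dev/null; python3 f.py
```

```text
turn 26.97 F [-1.2   0.08 -5.64] Mz 0.292 p [ 566.09 -218.5   131.96]
turn 27.02 F [ 0.8  -0.49 -2.73] Mz 0.201 p [ 566.06 -218.44  131.88]
```

Bite felt at about 20.8° (Fz falls and the hand is drawn down from there). I'll finish at about 32–32.5°.

```bash
python3 -m creep '[{"wx":1,"wy":0,"wz":0,"tx":0.0001,"ty":0,"tz":0,"claw":1},{"wx":2,"wy":0,"wz":0,"tx":0.0002,"ty":0,"tz":0,"claw":1},{"wx":3,"wy":0,"wz":0,"tx":0.0003,"ty":0,"tz":0,"claw":1}]'>/dev/null; python3 f.py
python3 -m creep '[{"wx":1,"wy":0,"wz":0,"tx":0.0001,"ty":0,"tz":0,"claw":1},{"wx":2,"wy":0,"wz":0,"tx":0.0003,"ty":0,"tz":0,"claw":1},{"wx":2,"wy":0,"wz":0,"tx":0.0003,"ty":0,"tz":0,"claw":1}]'>/dev/null; python3 f.py;python3 snap.py w12
python3 - <<'E'
from h import *
w=cv2.convertScaleAbs(cv2.imread("pics/w12.png")[120:320,130:380],alpha=1.8,beta=10);cv2.imwrite("pics/c12.png",cv2.resize(w,None,fx=3,fy=3,interpolation=cv2.INTER_CUBIC))
E
```

```text
turn 30.10 F [-0.36  0.16 -3.7 ] Mz 0.362 p [ 566.01 -218.41  131.57]
turn 32.16 F [-1.46  1.26 -1.57] Mz 0.224 p [ 565.98 -218.39  131.28]
```

View pics/c12.png

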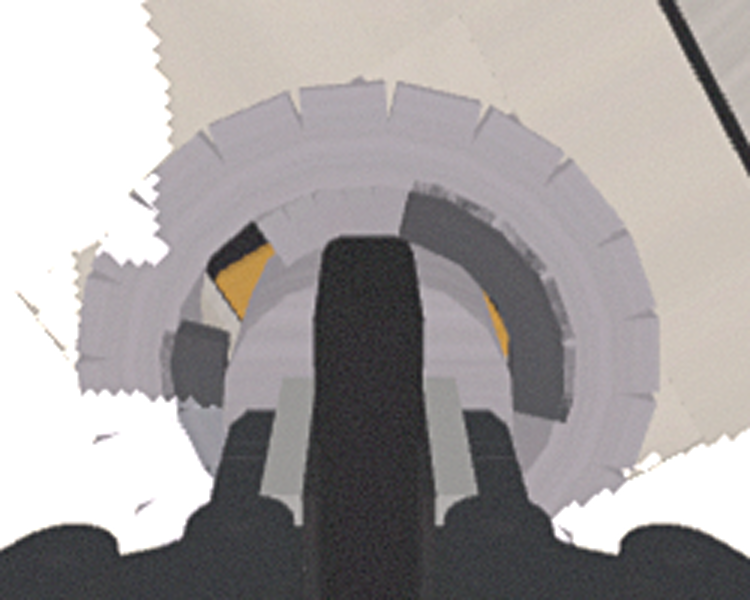

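The ear has turned under the right lug at about (450,230) in the crop, and the handle is still square in the grip. Releasing.

```bash
python3 -m creep '[{"wx":0,"wy":0,"wz":0,"tx":0,"ty":0,"tz":0,"claw":0.8},{"wx":0,"wy":0,"wz":0,"tx":0,"ty":0,"tz":0,"claw":0.6},{"wx":0,"wy":0,"wz":0,"tx":0,"ty":0,"tz":0,"claw":0.4},{"wx":0,"wy":0,"wz":0,"tx":0,"ty":0,"tz":0,"claw":0.3},{"wx":0,"wy":0,"wz":0,"tx":0,"ty":0,"tz":0,"claw":0.3}]'
python3 f.py; python3 snap.py w13
```

```text
clock: 14.25
position: [0.566, -0.2185, 0.1313]
tool_rot: [2.219, 1.568, 1.445]
force: [-0.1, -0.0, 0.4]
grip_width: 0.0601
turn 32.12 F [-0.07 -0.04  0.37] Mz 0.018 p [ 566.03 -218.47  131.32]
```

View pics/w13.png

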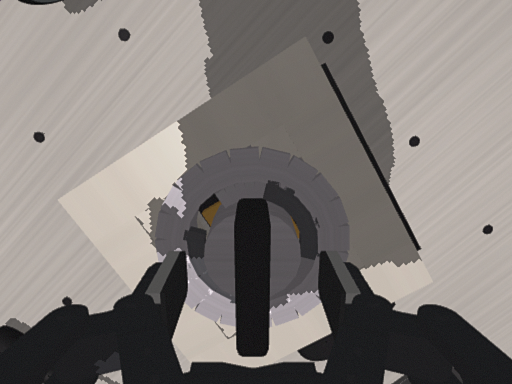

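```bash
python3 -m creep '[{"wx":0,"wy":0,"wz":0,"tx":-0.02,"ty":0,"tz":0,"claw":0.3},{"wx":0,"wy":0,"wz":0,"tx":-0.05,"ty":0,"tz":0,"claw":0.3},{"wx":0,"wy":0,"wz":0,"tx":-0.09,"ty":0,"tz":-0.0,"claw":0.1},{"wx":0,"wy":0,"wz":0,"tx":-0.11,"ty":0,"tz":-0.02,"claw":0},{"wx":0,"wy":0,"wz":0,"tx":-0.11,"ty":0,"tz":-0.02,"claw":0},{"wx":0,"wy":0,"wz":0,"tx":-0.11,"ty":0,"tz":-0.02,"claw":0}]'
python3 f.py; python3 snap.py w14
python3 - <<'E'
from hm import *
c,s,n,f,p=handle("w13",(230,190,275,362))
# handle edges yaw from w14
c,s,n,f,p=handle("w14",(215,150,300,300))
for z in(.1402,):
    N,F=plane(c,*n,z-.034),plane(c,*f,z);d=F-N;print((N+F)/2,np.degrees(np.arctan2(d[1],d[0])),np.hypot(*d[:2]))
    P=[plane(c,*q,z)[:2] for q in p];print(np.round(P,4))
w=cv2.convertScaleAbs(cv2.imread("pics/w14.png")[90:330,110:400],alpha=1.6,beta=10);cv2.imwrite("pics/c14.png",cv2.resize(w,None,fx=2.4,fy=2.4,interpolation=cv2.INTER_CUBIC))
E
```

```text
clock: 14.9
position: [0.5518, -0.2046, 0.2415]
tool_rot: [1.974, 1.568, 1.201]
force: [0.2, 0.4, 0.2]
grip_width: 0.0856
turn 32.09 F [0.23 0.36 0.16] Mz -0.035 p [ 551.82 -204.59  241.52]
(1, [235, 199, 35, 157, 5109], [252.1, 275.8])
((252.0, 277.0), (156.0, 34.0), 90.0)
(2, [243, 184, 19, 87, 1329], [252.3, 222.1])
((252.0, 227.0), (86.0, 18.0), 90.0)
[ 0.56561661 -0.2166029   0.1232    ] -44.464962029165456 0.05783786974157057
[[ 0.5346 -0.1951]
 [ 0.5434 -0.1862]
 [ 0.591  -0.2321]
 [ 0.5815 -0.2417]]
```

View pics/c14.png

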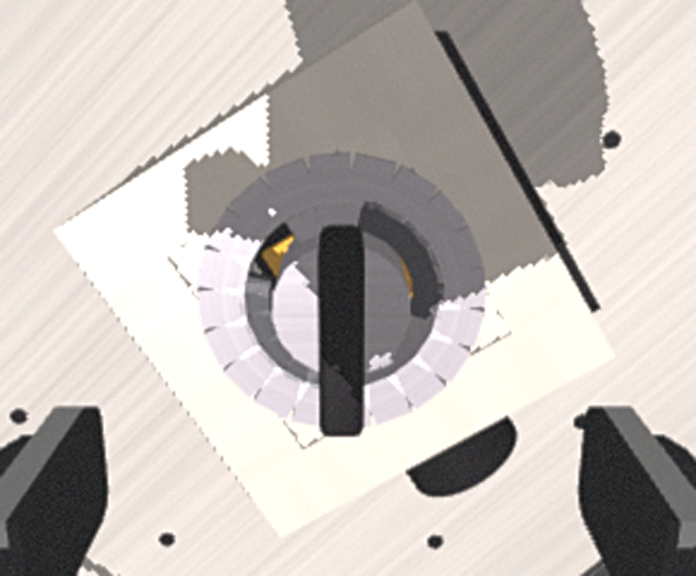

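```bash
python3 -m creep '[{"wx":0,"wy":0,"wz":0,"tx":-0.03,"ty":0,"tz":0,"claw":0},{"wx":0,"wy":0,"wz":0,"tx":-0.03,"ty":0,"tz":0,"claw":0}]'; python3 -c "
from workcell import bot
import cv2
cv2.imwrite('pics/end.png',bot.grab_frame('scene'))
print(bot.job_done())"
```

```text
clock: 15.15
position: [0.5527, -0.2057, 0.2724]
tool_rot: [1.574, 1.568, 0.8]
force: [0.3, -0.2, 0.4]
grip_width: 0.0858
the job is handed in; nothing more can be done
None
```

View pics/end.png

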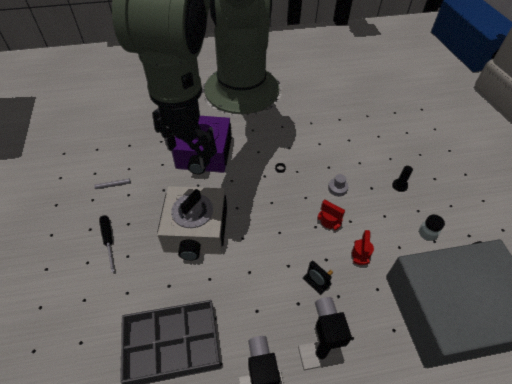

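I picked up the steel lamp holder by its handle, lowered it through the slots of the white lamp house onto the contact plate, and turned it clockwise. The ramps bit at about 20.8° of turn. I stopped at 32.1°, so about 11.3° past the bite, then let go and handed the job in at about 15 s of robot time.

**Last checks:**
- The handle stayed at yaw −44.5° after release, which matches the turn made, so it did not spring back.
- The robot was touching nothing when the job was handed in, and the other things on the bench look unmoved in the final picture.
- The largest vertical force I read was about 8 N, as the fingers closed on the handle. While turning it stayed under 6 N.

**What disagreed or was not measured:**
- The first port centre I got from the wrist camera was about 3 mm off the fixed-camera views. I had used the ellipse centre without correcting for perspective. Refitting a circle in the ring's plane brought the views to within about 2 mm, and 1 mm once a small wrist-camera offset was taken out.
- The ring height came out uncertain by a few millimetres, so I relied on the felt bite instead.
- I could not measure the final plate force directly. I estimate about 16 N from the turn and the rest height, against the 7–22 N asked for.

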